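# Oil the hinge, then hold the hatch with its barrels lined up for the pin

### The job

Oil the hinge on the wooden jamb block: press the black sprung cap of the oil pump bottle all the way down and let it come back up. Then pick up the loose blue hatch by its black handle, lower its two hinge barrels into the gaps between the three barrels on the jamb until all the bores are in one line so that the pin could be pushed straight through, and finish while still holding the hatch there, level, still and not pressed against the jamb. Leave the brass hinge pin, the tape roll, the film can and the pliers where they are.

Things in the scene. Friction and masses are not known exactly. Their poses are not given: they have to be found in the camera images.
- jamb: Wooden jamb block fixed to the bench, 50 x 100 x 60 mm (x, y, z), with a 6 mm steel foot plate 130 mm long; origin at the centre of its underside, z up. A steel leaf on its top (to z = 63 mm) carries three barrels that stick out beyond its front face (face at x = -25 mm, barrels on the -x side), bore axis along y at x = -39, z = 61.5 mm.
- jamb_axis (a point): Point on the jamb's bore axis, centre of its middle barrel; axes as the jamb's (y along the bores). Barrels: 22 mm diameter, 14 mm long, 12 mm bore (dark mouth), rims rounded 2.5 mm, centred at y = -32, 0, +32 mm from here; between them two gaps 18 mm wide at y = -16 and +16 mm, open above and below.
- hatch: Loose blue hatch lying flat on the bench, about 0.25 kg; board 80 x 100 x 16 mm (x, y, z), origin at the centre of its underside, z up. Two barrels stand out beyond its +x edge. In place it has the jamb's yaw, +x towards the jamb, underside 44 mm above the bench; nothing there carries it.
- hatch_handle (a point): Centre of the top of the hatch's upright black handle, a solid block 38 mm long (hatch x), 18 mm wide (hatch y), with flat sides to grip, rising from the board's top (16 mm over its underside) to 50 mm over its underside; at hatch x = -2 mm, y = 0. A thin foot 26 mm wide runs round its base up to 19 mm.
- hatch_axis (a point): Point on the hatch's bore axis, midway between its two barrels (hatch x = 54, y = 0, z = 17.5 mm); axes as the hatch's, y along the bores. Barrels 22 mm diameter, 14 mm long, 12 mm bore, centred at y = -16 and +16 mm. In place they have 2 mm of play each side along the axis and 3 mm to the jamb's face.
- bore_end_left (a point): Outer end of the bore of the hatch's barrel at +y (hatch x = 54, y = 23, z = 17.5 mm).
- bore_end_right (a point): Outer end of the bore of the hatch's barrel at -y (hatch x = 54, y = -23, z = 17.5 mm).
- oil_pump: White oil pump bottle with a blue band, 52 mm in diameter, fixed to the bench beside the jamb (on its +y side), origin at the centre of its underside. Its spout points along its -x, to the hinge barrels.
- cap_top (a point): Centre of the flat top of the pump bottle's black cap, 34 mm in diameter, 121 mm above the bench when up; a spout sticks out 42 mm to one side below the top.
- pump_cap (a joint): How far the cap is pressed down, m: 0 is up, 0.008 is fully down. A spring pushes it back up: about 1 N at the top, 5.5 N fully down, where it meets a hard stop.
- hinge_pin: Brass hinge pin, 8 mm in diameter, 108 mm long, with a small head, lying on the bench; origin under its middle. Leave alone.
- tape_roll: Roll of black tape, 55 x 53 x 19 mm, lying flat; origin at the centre of its underside. Leave alone.
- film_can: Open black can, 53 mm in diameter, 48 mm high; origin at the centre of its underside. Leave alone.
- needle_pliers: Pliers with green handles, 145 x 71 x 15 mm, lying flat; origin at the centre of the underside. Leave alone.

How it is judged:
By the outcome, as a careful person would: the job done as asked, in the order asked, and still so for the second after the job is handed in, while the arm keeps its last pose, push and grip.
It also fails if it takes over 51 s, if anything falls off the work surface, if the arm or the gripper's body presses on something with over 40 N, if the wrist force passes 120 N, or if a joint passes its speed limit or range.

### The arm

A 6-joint arm with a two-finger parallel gripper is mounted at the origin on the work surface; the furniture and walls round the work are solid. World frame = base frame: x ahead of the robot, y to its left, z up, the work surface at z = 0. Lengths are in m, angles in degrees, forces in N, time in s.
With the tool pointing down it reaches from about 0.275 to 0.825 m from the base axis. Payload 4.9 kg.
Tool frame: the origin (TCP) lies at the very end of the fingers, on their centre line; the grasp point (between the pads) lies 19 mm behind it; z points along the fingers, y is the line along which they close (so a half turn about z gives the same grasp; the last joint's range is limited). The gripper opens to 85 mm and grips with 20 to 120 N. Pads are 22 mm wide; open, the fingers measure 114 mm over their backs; the gripper's body (76 mm by 85 mm) begins 54 mm behind the grasp point. The pads swing forward as they close: fully open they stand 13 mm farther back than shut.
Start: joints at [-78.106, 18.69, -11.035, 60.275, 0, 82.311], TCP at [0.184, -0.518, 0.231] pointing down, gripper open.
Joint ranges: [-152.03, 152.03], [-55.5, 102.48], [-74.3, 77.21], [-110.64, 120.58], [-84.22, 78.4], [-180, 180]. Speed limits (degrees/s): [147.25, 147.25, 180, 180, 180, 180].

### API

Orientations are given as a 3x3 rotation matrix whose columns are the frame's x, y, z axes.
In Python, from station import r, optics gives the robot as it stands. The module is installed in compiled form; this text tells all that it offers.
- The arm moves only by the tool drive_tool, never from a script. Its argument "motion" is text: rows parted by semicolons, each of 4 numbers parted by spaces: the shift along the tool's x, y, z in m, then the turn about the tool's z in degrees. A call has 1 to 8 rows; each row is the pose to reach, as a shift and turn from the pose commanded when the call began, along the tool's axes at that moment; what a row does not reach only later rows make up. A row lasts 1/8 s, in which the tool goes at most 62.5 mm and 10.7 degrees, less where a joint would pass 70% of its speed; a pose out of reach is approached as far as the arm can. A call with a gripper value outside its range is refused whole. "claw" is the gripper command: -1 is fully open, 1 is shut, values between are in proportion, set as the call begins (left out, the last holds). The fingers move at their own pace and stop on an object; "squeeze" is the grip in N (left out, the last holds). Time passes only in rows, so rows that repeat a pose let the fingers close. It gives the time, the measured TCP pose, the force, the opening and the grip force at its end, in the units of the state.
- r.read_state(): the state, without advancing time (a new reading comes with each control period).
- optics.grab_frame(name): name is "side" or "top" or "wrist"; returns a dict with "frame" (400x640x3 uint8, red, green, blue), "depth" (400x640 float32, m along the optical axis (not along the pixel's ray), 0 where there is no reading), "K" (3x3 intrinsics, pixels), "view" (4x4, takes a point from world to camera coordinates). Camera axes: x right, y down, z forward; pixel columns grow to the right and rows downward; lengths in m; the calibration is good to about 2 mm. A picture is of the moment at which its call begins.
- r.job_done(): hands the job in; it is judged then, once.
The state is a dict: "t": time; "joint_pos": joint angles; "qd": joint speeds; "joint_torque": joint torques, N m; "tcp_pos": TCP position; "tcp_rot": TCP orientation; "force": force on the tool from outside, world axes, zero at the start; "moment": the same for the moment, N m; "grip_width": finger opening in m; "grip_force": force on a finger pad.
Only numpy, scipy, OpenCV 4.12 (cv2) and the standard library are available. Lean on these libraries where they do the work, as an engineer would, in place of code of your own. Each camera call takes 0.05 s, during which the arm holds its last target. There are 200 camera calls.

## Working session

There is one attempt and no reset: what is moved stays moved. The work goes in short steps, Python scripts to look and compute and a tool call to move; the robot and the scene stay as the last step left them, time stands still between calls to the robot, and variables do not carry over. Pictures are saved under pics/ and viewed, at most 10 in all, crops included, and the job is handed in when it is done.

Besides the shell and the picture viewer there is one more tool, called after "Request:" by a JSON object that holds its "name" and its "arguments", one argument or row to a line. drive_tool: Moves the arm, as the interface text tells. Its arguments: {"type":"object","properties":{"motion":{"type":"string"},"claw":{"type":"number"},"squeeze":{"type":"number"}},"required":["motion"]}

```bash
mkdir -p pics; cat > h.py <<'E'
import numpy as np, cv2
from station import r, optics
def grab(n,save=None):
    f=optics.grab_frame(n)
    if save: cv2.imwrite('pics/'+save+'.png',cv2.cvtColor(f['frame'],cv2.COLOR_RGB2BGR))
    return f
def cloud(f):
    K=f['K'];d=f['depth'];v,u=np.mgrid[:400,:640]
    c=np.stack([(u-K[0,2])*d/K[0,0],(v-K[1,2])*d/K[1,1],d],-1)
    T=np.linalg.inv(f['view']); w=c@T[:3,:3].T+T[:3,3]; w[d==0]=np.nan
    return w
E
python3 - <<'E'
from h import *
s=r.read_state();print(s)
for n in('top','side'):
    f=grab(n,n+'1');np.savez(n+'1.npz',**f)
E
```

```text
{'t': 0.0, 'joint_pos': array([-7.81057774e+01,  1.87309894e+01, -1.10915478e+01,  6.02761932e+01,
       -5.35626515e-04,  8.23112497e+01]), 'qd': array([ 0.11700991,  0.02281989, -0.01062629,  0.01158191,  0.02080998,
       -0.01008636]), 'joint_torque': array([ 5.11458711e-05, -4.43401229e+01,  2.62438792e+01,  1.54309825e-02,
        1.35299128e-04, -1.87572667e-06]), 'tcp_pos': array([ 0.18423334, -0.51760211,  0.23051619]), 'tcp_rot': array([[ 9.42157138e-01,  3.35171291e-01, -3.64302114e-04],
       [ 3.35171416e-01, -9.42155659e-01,  1.68424419e-03],
       [ 2.21281001e-04, -1.70892634e-03, -9.99998515e-01]]), 'force': array([-0.61731998, -0.91652147,  0.15659444]), 'moment': array([-0.00489809,  0.0681525 ,  0.01027704]), 'grip_force': 0.0, 'grip_width': 0.08540586999303443}
```

View pics/top1.png

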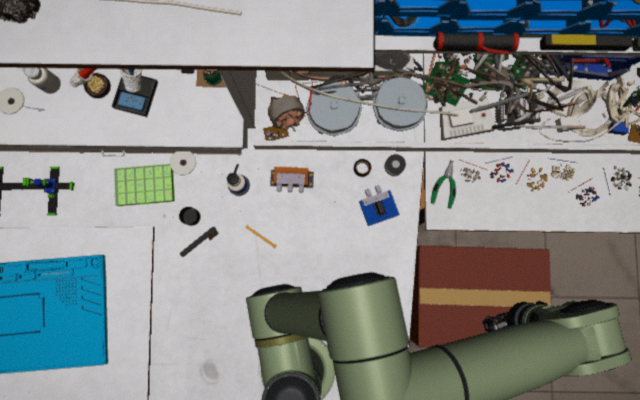

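View pics/side1.png

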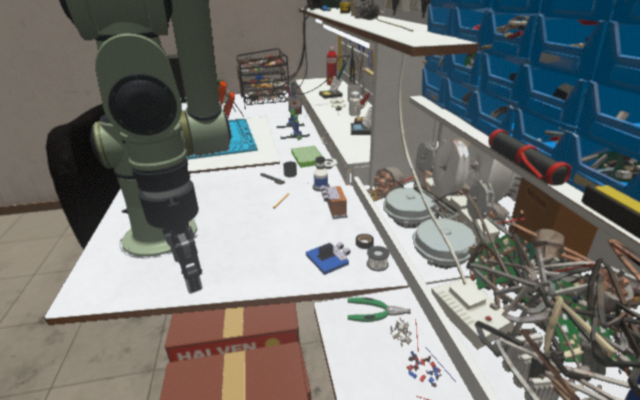

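The top view shows the jamb at about (292,180), the pump at (238,180) and the hatch at (380,207), with the barrels towards the top of the picture (world +x). Next I locate them with depth.

```bash
python3 - <<'E'
from h import *
f=dict(np.load('top1.npz'));w=cloud(f);im=f['frame'].astype(int)
print(w[207,380],w[180,292],w[180,238], f['K'][0,0])
def reg(c0,c1,r0,r1):
    m=np.zeros((400,640),bool);m[r0:r1,c0:c1]=1;return m
R,G,B=im[...,0],im[...,1],im[...,2]
blue=reg(350,410,180,235)&(B>R+50)&(w[...,2]>.005)
p=w[blue];print('blue',len(p),np.nanmedian(p[:,2]))
rc=cv2.minAreaRect((p[:,:2]*1000).astype(np.float32));print(rc)
wood=reg(265,320,160,200)&(w[...,2]>.045)
p=w[wood];print('jamb>45',len(p),np.nanmin(p,0),np.nanmax(p,0));print(cv2.minAreaRect((p[:,:2]*1000).astype(np.float32)))
q=reg(265,320,160,200)&(w[...,2]>.04)&(R>B+40);p=w[q];print('wood',cv2.minAreaRect((p[:,:2]*1000).astype(np.float32)))
q=reg(220,256,155,200)&(w[...,2]>.105);p=w[q];print('cap',len(p),np.nanmedian(p,0),p.min(0),p.max(0))
q=reg(345,410,175,230)&(w[...,2]>.042)&(w[...,2]<.07);p=w[q];print('handle',len(p),np.nanmean(p,0),cv2.minAreaRect((p[:,:2]*1000).astype(np.float32)))
big=cv2.resize(f['frame'][145:235,215:415],None,fx=4,fy=4,interpolation=cv2.INTER_CUBIC)
cv2.imwrite('pics/crop.png',big[...,::-1])
E
```

```text
[ 0.46644411 -0.23159349  0.04439897] [0.5398761  0.02549108 0.06211665] [0.52894873 0.17351708 0.11450399] 516.3227764353438
blue 560 0.014718096901438327
((468.124755859375, -232.19900512695312), (76.14556884765625, 98.73027801513672), 20.046161651611328)
jamb>45 713 [ 0.50393881 -0.02055208  0.04519691] [0.57981465 0.07954556 0.07902963]
((541.5396118164062, 30.282556533813477), (100.45494842529297, 75.15861511230469), 88.06632232666016)
wood ((554.4594116210938, 29.948196411132812), (100.12161254882812, 49.494667053222656), 88.31546783447266)
cap 139 [0.53418028 0.18511413 0.11843438] [0.51588846 0.17315893 0.1075126 ] [0.57591436 0.20479263 0.12702954]
handle 79 [ 0.4645598  -0.23246737  0.04858069] ((465.2611389160156, -232.52978515625), (37.815555572509766, 17.50971031188965), 20.124780654907227)
```

View pics/crop.png

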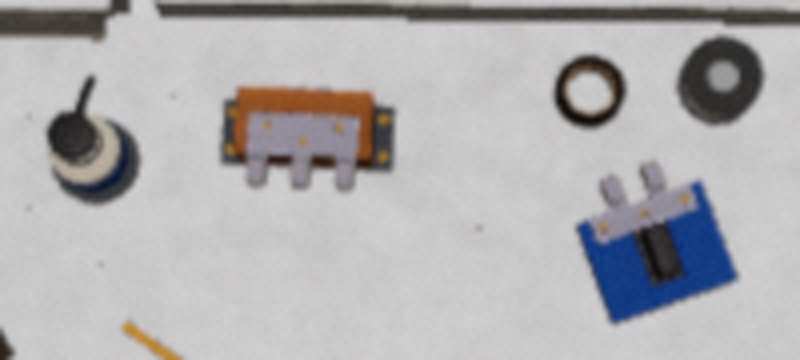

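```bash
cat >> h.py <<'E'
def shift(target):
    s=r.read_state();return np.round(s['tcp_rot'].T@(np.array(target)-s['tcp_pos']),4)
def uv(f,p):
    c=f['view'][:3,:3]@np.array(p)+f['view'][:3,3];c=f['K']@c;return c[:2]/c[2]
E
python3 - <<'E'
from h import *
f=dict(np.load('top1.npz'));w=cloud(f);L=f['frame'].astype(int).sum(-1)
m=np.zeros((400,640),bool);m[155:200,222:256]=1
q=m&(w[...,2]>.112)&(w[...,1]>.168)&(L<210)
for v in range(160,188): print(v,''.join('%4d'%(1000*w[v,u,2]) if q[v,u] else '   .' for u in range(224,250)))
p=w[q];p=p[p[:,0]<.552];print(len(p),cv2.minEnclosingCircle((p[:,:2]*1000).astype(np.float32)),p.mean(0))
print(shift([.536,.187,.231]))
E
```

```text
160    .   .   .   .   .   .   .   .   .   .   .   .   .   .   .   .   .   .   .   .   .   .   .   .   .   .
161    .   .   .   .   .   .   .   .   .   .   .   .   .   .   .   .   .   .   .   .   .   .   .   .   .   .
162    .   .   .   .   .   .   .   .   .   .   .   .   .   .   .   .   .   .   .   .   .   .   .   .   .   .
163    .   .   .   .   .   .   .   .   .   .   .   .   .   .   .   .   .   .   .   .   .   .   .   .   .   .
164    .   .   .   .   .   .   .   .   .   .   .   .   .   .   .   .   .   .   .   .   .   .   .   .   .   .
165    .   .   .   .   .   .   .   .   .   .   .   .   . 112   .   .   .   .   .   .   .   .   .   .   .   .
166    .   .   .   .   .   .   .   .   .   .   .   . 114 118   .   .   .   .   .   .   .   .   .   .   .   .
167    .   .   .   .   .   .   .   .   .   .   .   . 117   .   .   .   .   .   .   .   .   .   .   .   .   .
168    .   .   .   .   .   .   .   .   .   .   .   . 117   .   .   .   .   .   .   .   .   .   .   .   .   .
169    .   .   .   .   .   .   .   .   .   .   . 113   .   .   .   .   .   .   .   .   .   .   .   .   .   .
170    .  
[... 1387 characters left out ...]
  .   .   .   .   .
183    .   .   .   .   .   . 116 115 118 116 123 122   .   .   .   .   .   .   .   .   .   .   .   .   .   .
184    .   .   .   .   .   .   . 119 116 124   .   .   .   .   .   .   .   .   .   .   .   .   .   .   .   .
185    .   .   .   .   .   .   .   .   .   .   .   .   .   .   .   .   .   .   .   .   .   .   .   .   .   .
186    .   .   .   .   .   .   .   .   .   .   .   .   .   .   .   .   .   .   .   .   .   .   .   .   .   .
187    .   .   .   .   .   .   .   .   .   .   .   .   .   .   .   .   .   .   .   .   .   .   .   .   .   .
104 ((533.7394409179688, 186.94427490234375), 17.913660049438477) [0.53240036 0.18778218 0.11902659]
[ 5.676e-01 -5.460e-01  5.000e-04]
```

Request:
{"name": "drive_tool", "arguments": {
  "motion": "0.045 -0.043 0 0;0.09 -0.087 0 0;0.134 -0.13 0 0;0.178 -0.173 0 0;0.222 -0.215 0 0;0.266 -0.258 0 0;0.31 -0.3 0 0;0.354 -0.343 0 0",
  "claw": 1,
  "squeeze": 30
}}

```text
t: 1.1
tcp_pos: [0.4034, -0.0745, 0.2313]
tcp_rot: [[0.942, 0.335, 0.0], [0.335, -0.942, -0.0], [0.0, 0.0, -1.0]]
force: [0.4, -0.7, -0.7]
grip_width: -0.0002
grip_force: 0.0
```

Request:
{"name": "drive_tool", "arguments": {
  "motion": "0.044 -0.043 0 0;0.088 -0.086 0 0;0.132 -0.128 0 0;0.176 -0.17 0 0;0.211 -0.204 0.03 0;0.211 -0.204 0.08 0;0.211 -0.204 0.1 0;0.211 -0.204 0.1 0"
}}

```text
t: 2.1
tcp_pos: [0.5314, 0.1863, 0.1291]
tcp_rot: [[0.942, 0.336, -0.005], [0.336, -0.942, -0.001], [-0.005, -0.001, -1.0]]
force: [0.4, 0.4, -0.2]
grip_width: 0.0001
grip_force: 0.0
```

```bash
python3 - <<'E'
from h import *
f=grab('side');s=r.read_state();print(s['tcp_pos'],uv(f,[.533,.187,.121]),uv(f,s['tcp_pos']))
u,v=uv(f,[.533,.187,.121]).astype(int)
c=cv2.resize(f['frame'][v-50:v+50,u-60:u+60],None,fx=5,fy=5);cv2.imwrite('pics/s2.png',c[...,::-1])
g=grab('wrist','w2')
E
```

```text
[0.53272032 0.18645094 0.13073593] [318.53203161 156.93425077] [318.40765506 154.45931985]
```

View pics/s2.png

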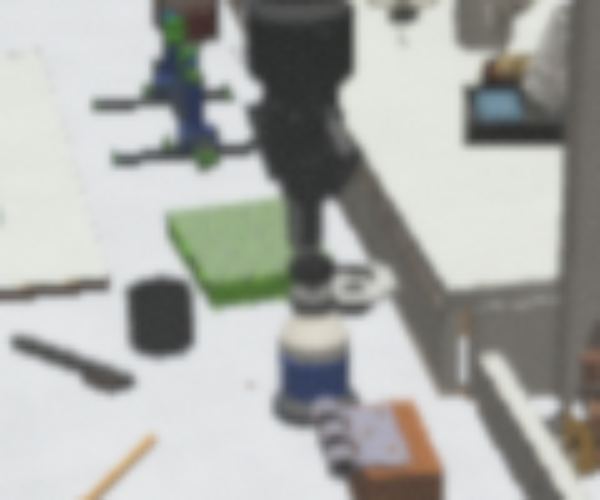

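View pics/w2.png

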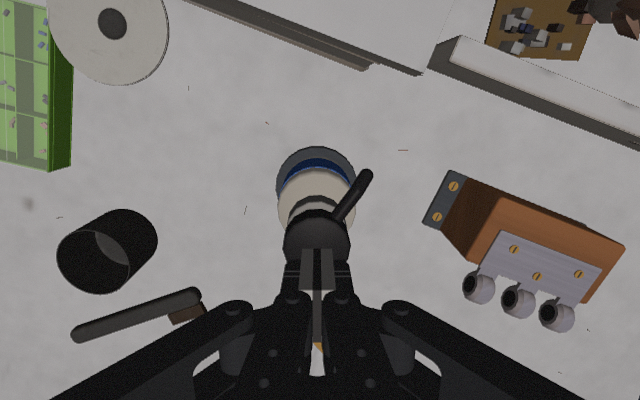

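The fingers are centred over the black cap at about (317,245) in the wrist view, and the spout points off to the upper right, clear of them. I press now.

Request:
{"name": "drive_tool", "arguments": {
  "motion": "0 0 0.006 0;0 0 0.010 0;0 0 0.014 0;0 0 0.017 0;0 0 0.0185 0;0 0 0.0185 0"
}}

```text
t: 2.95
tcp_pos: [0.5338, 0.1865, 0.1132]
tcp_rot: [[0.942, 0.335, 0.001], [0.335, -0.942, 0.0], [0.001, 0.0, -1.0]]
force: [0.2, -1.3, 5.4]
grip_width: -0.0002
grip_force: 2.6
```

Request:
{"name": "drive_tool", "arguments": {
  "motion": "0 0 0.001 0;0 0 0.002 0;0 0 0.0025 0;0 0 0.0025 0"
}}

```text
t: 3.45
tcp_pos: [0.534, 0.1866, 0.1124]
tcp_rot: [[0.942, 0.335, 0.002], [0.335, -0.942, 0.0], [0.002, 0.001, -1.0]]
force: [-3.7, -2.1, 17.2]
grip_width: 0.0002
grip_force: 8.4
```

Request:
{"name": "drive_tool", "arguments": {
  "motion": "0 0 -0.01 0;0 0 -0.03 0;0 0 -0.08 0;-0.03 0.03 -0.12 0;-0.075 0.065 -0.12 0;-0.12 0.105 -0.12 0;-0.132 0.12 -0.12 0;-0.132 0.12 -0.12 0",
  "claw": -0.2
}}

```text
t: 4.45
tcp_pos: [0.4485, 0.0284, 0.2302]
tcp_rot: [[0.943, 0.333, -0.001], [0.333, -0.943, 0.0], [-0.0, -0.001, -1.0]]
force: [-0.3, 0.6, -0.4]
grip_width: 0.0509
grip_force: 0.0
```

```bash
python3 - <<'E'
from h import *
f=grab('top');w=cloud(f);p=w[174:184,228:237];print('capz',np.nanmedian(p[...,2]))
g=grab('wrist','w3');np.savez('w3.npz',**g);print(r.read_state()['tcp_pos'],uv(g,[.515,.03,.0615]))
E
```

```text
capz 0.11916961769768208
[0.44933964 0.02961957 0.23016276] [341.24554285 110.11036403]
```

View pics/w3.png

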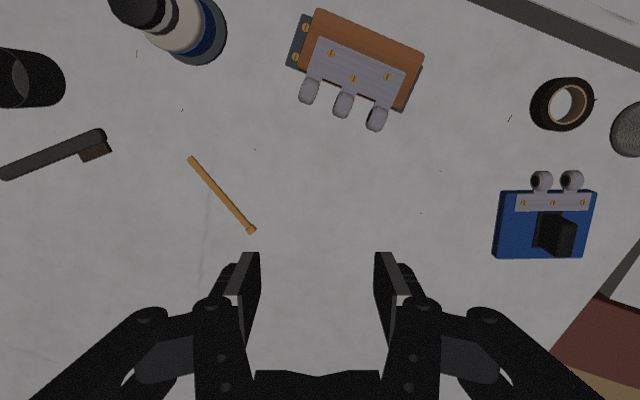

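The cap is back up (0.119). The wrist view shows the jamb barrels at about (310,90), (343,103) and (377,117), and the hatch at (545,225).

```bash
cat >> h.py <<'E'
def rect(p): return cv2.minAreaRect((p[:,:2]*1000).astype(np.float32))
def meas(g,verbose=1):
    w=cloud(g);im=g['frame'].astype(int);R,G,B=im[...,0],im[...,1],im[...,2]
    x,y,z=w[...,0],w[...,1],w[...,2]
    near=(abs(x-.545)<.07)&(abs(y-.03)<.075)
    q=near&(z>.05)&(z<.072)&(R>B+25); 
    print('wood',q.sum(),rect(w[q]),np.median(w[q],0))
    q=near&(z>.045)&(z<.085)&(R<B+25); print('steel',q.sum(),rect(w[q]))
    return w,im
E
python3 - <<'E'
from h import *
g=dict(np.load('w3.npz'));w,im=meas(g);R,G,B=im[...,0],im[...,1],im[...,2];x,y,z=np.moveaxis(w,-1,0)
q=(abs(x-.545)<.07)&(abs(y-.03)<.075)&(z>.05)&(z<.085)
print('all',rect(w[q]),'ztop',np.median(z[q]))
# barrels: points beyond front face
th=np.radians(-1.7);c=np.array([.5545,.030])
d=w[...,:2]-c;lx=d@[np.cos(th),np.sin(th)];ly=d@[-np.sin(th),np.cos(th)]
b=(abs(lx+.039)<.008)&(abs(ly)<.05)&(z>.045)&(z<.085)
print('barrel ly hist',np.histogram(ly[b]*1000,np.arange(-50,51,4)))
for k in(-.032,0,.032):
    s=b&(abs(ly-k)<.014);print(k,s.sum(),np.percentile(ly[s]*1000,[2,98]),np.percentile(z[s],[50,95]))
s=(abs(ly)<.05)&(z>.045)&(z<.085);print('lx range',np.nanpercentile(lx[s],[.5,99.5]))
hb=(abs(x-.47)<.1)&(abs(y+.232)<.09)&(z>.008)&(z<.03)&(B>R+40);print('blue',rect(w[hb]),np.median(z[hb]))
hh=(abs(x-.465)<.04)&(abs(y+.232)<.04)&(z>.043)&(z<.06);print('handle',hh.sum(),rect(w[hh]),w[hh].mean(0))
print(shift([.465,-.2325,.15]),r.read_state()['tcp_pos'])
E
```

```text
wood 3877 ((558.4684448242188, 29.138418197631836), (99.90190124511719, 50.28346252441406), 87.80979919433594) [0.57052372 0.03111938 0.0602083 ]
steel 5021 ((544.1248779296875, 29.500396728515625), (100.10810852050781, 71.66615295410156), 88.37104797363281)
all ((546.0805053710938, 29.679641723632812), (100.02786254882812, 75.20673370361328), 87.90896606445312) ztop 0.06253233827550375
barrel ly hist (array([ 0,  0, 19, 77, 80, 89, 47,  0,  0,  0, 24, 81, 84, 85, 25,  0,  0,
        0, 33, 85, 85, 81, 12,  0,  0]), array([-50, -46, -42, -38, -34, -30, -26, -22, -18, -14, -10,  -6,  -2,
         2,   6,  10,  14,  18,  22,  26,  30,  34,  38,  42,  46,  50]))
-0.032 312 [-39.00194248 -25.17768415] [0.07075324 0.07317132]
0 299 [-7.13453904  6.70705464] [0.07098276 0.07318087]
0.032 296 [24.65569666 38.27013237] [0.07117673 0.07322517]
lx range [-0.04476357  0.02846978]
blue ((472.3619689941406, -232.23744201660156), (78.13752746582031, 99.74630737304688), 20.34832763671875) 0.016068359952541633
handle 734 ((469.9665832519531, -232.73309326171875), (37.99598693847656, 18.90125846862793), 19.000179290771484) [ 0.47042062 -0.23073331  0.04891728]
[-0.0731  0.2523  0.08  ] [0.44933964 0.02961957 0.23016276]
```

Request:
{"name": "drive_tool", "arguments": {
  "motion": "-0.016 0.057 0.01 0;-0.032 0.115 0.02 -0.6;-0.048 0.172 0.03 -0.6;-0.064 0.23 0.045 -0.6;-0.07 0.253 0.08 -0.6;-0.07 0.253 0.11 -0.6;-0.07 0.253 0.11 -0.6;-0.07 0.253 0.11 -0.6"
}}

```text
t: 5.55
tcp_pos: [0.469, -0.232, 0.1209]
tcp_rot: [[0.938, 0.347, 0.0], [0.347, -0.938, -0.0], [0.0, 0.0, -1.0]]
force: [1.0, -0.2, 0.4]
grip_width: 0.051
grip_force: 0.0
```

```bash
python3 - <<'E'
from h import *
g=grab('wrist','w4');w=cloud(g);x,y,z=np.moveaxis(w,-1,0);s=r.read_state();print(s['tcp_pos'],s['tcp_rot'][:,0])
hh=(abs(x-.468)<.04)&(abs(y+.232)<.04)&(z>.043)&(z<.06);print('handle',hh.sum(),rect(w[hh]),w[hh].mean(0))
E
```

```text
[ 0.469319   -0.23231765  0.12144928] [0.93803558 0.34653705 0.00114704]
handle 1465 ((470.51904296875, -233.59375), (37.71090316772461, 17.71092414855957), 20.459550857543945) [ 0.47166352 -0.23312338  0.04968231]
```

View pics/w4.png

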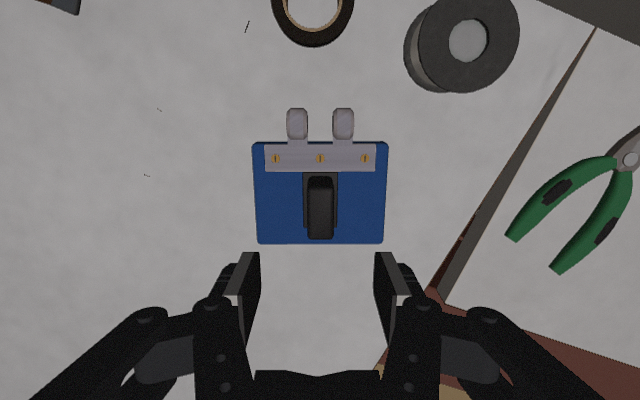

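The handle at (320,207) sits centred and parallel between the fingers, so I go down and grip.

Request:
{"name": "drive_tool", "arguments": {
  "motion": "0 0 0.03 0;0 0 0.06 0;0 0 0.085 0;0 0 0.096 0;0 0 0.096 0"
}}

```text
t: 6.22
tcp_pos: [0.4685, -0.2324, 0.0247]
tcp_rot: [[0.938, 0.346, 0.0], [0.346, -0.938, -0.0], [0.0, 0.0, -1.0]]
force: [-0.4, 0.6, 0.4]
grip_width: 0.0513
grip_force: 0.0
```

Request:
{"name": "drive_tool", "arguments": {
  "motion": "0 0 0 0;0 0 0 0;0 0 0 0;0 0 0 0;0 0 0 0",
  "claw": 1,
  "squeeze": 70
}}

```text
t: 6.85
tcp_pos: [0.4691, -0.2334, 0.0257]
tcp_rot: [[0.939, 0.345, 0.002], [0.345, -0.939, -0.002], [0.001, 0.002, -1.0]]
force: [0.7, 0.2, 6.0]
grip_width: 0.0166
grip_force: 69.3
```

Request:
{"name": "drive_tool", "arguments": {
  "motion": "0 0 -0.02 0;0 0 -0.05 0;0 0 -0.09 0;0.015 -0.045 -0.1 4;0.035 -0.1 -0.1 10;0.053 -0.155 -0.1 16;0.072 -0.21 -0.1 22.4;0.085 -0.2515 -0.1 22.4"
}}

```text
t: 7.85
tcp_pos: [0.4604, 0.035, 0.1245]
tcp_rot: [[0.999, -0.038, 0.0], [-0.038, -0.999, 0.0], [-0.0, -0.0, -1.0]]
force: [1.1, 0.1, -1.9]
grip_width: 0.0167
grip_force: 69.0
```

Request:
{"name": "drive_tool", "arguments": {
  "motion": "0 0 0 0;0 0 0 0;0 0 0 0"
}}

```text
t: 8.22
tcp_pos: [0.4613, 0.0317, 0.1243]
tcp_rot: [[0.999, -0.04, 0.0], [-0.04, -0.999, -0.0], [0.0, 0.0, -1.0]]
force: [-0.8, 0.9, -1.5]
grip_width: 0.0164
grip_force: 69.3
```

```bash
python3 - <<'E'
from h import *
s=r.read_state();print(s['tcp_pos'],s['tcp_rot'],s['force'],s['moment'],s['grip_width'])
g=grab('wrist','w5');np.savez('w5.npz',**g);f=grab('side');np.savez('s5.npz',**f);t=grab('top');np.savez('t5.npz',**t)
u,v=uv(f,[.5,.03,.08]).astype(int);print(u,v)
a=cv2.resize(f['frame'][v-50:v+50,u-60:u+60],None,fx=4,fy=4,interpolation=cv2.INTER_CUBIC)
cv2.imwrite('pics/both5.png',np.vstack([cv2.resize(g['frame'][:,140:500],None,fx=.55,fy=.55) if 0 else g['frame'][0:200,:480],a])[...,::-1])
E
```

```text
[0.46125727 0.03171701 0.12433508] [[ 9.99180540e-01 -4.04749503e-02  1.63794222e-04]
 [-4.04748969e-02 -9.99180505e-01 -3.17554983e-04]
 [ 1.76513016e-04  3.10665206e-04 -9.99999936e-01]] [-0.82361715  0.87064094 -1.48471386] [-0.01455254  0.02674446 -0.00049854] 0.016384044951796815
317 188
```

View pics/both5.png

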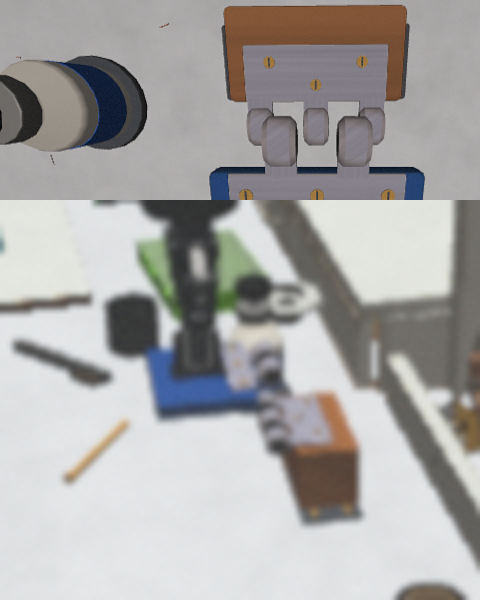

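Both barrel sets line up roughly. Next I measure the remaining offset and the tilt.

```bash
cat >> h.py <<'E'
def rel(g,zh):  # zh: expected hatch underside height
    w,im=meas(g);x,y,z=np.moveaxis(w,-1,0);R,B=im[...,0],im[...,2];V,U=np.mgrid[:400,:640]
    n=(abs(x-.545)<.07)&(abs(y-.03)<.075)&(z>.05)&(z<.08)
    # jamb back/side edges from wood top
    q=n&(R>B+25);p=w[q];yw=np.radians(-2.0)
    print('jamb yrange',np.percentile(p[:,1],[.3,99.7]).mean())
    # jamb leaf barrels: split by local y
    top=n&(abs(z-.063)<.004)
    hb=(abs(y-.03)<.07)&(abs(z-zh-.016)<.006)&(B>R+40)
    P=w[hb];A=np.c_[P[:,:2]-P[:,:2].mean(0),np.ones(len(P))];c=np.linalg.lstsq(A,P[:,2],rcond=None)[0]
    print('blue',hb.sum(),'plane slope deg',np.degrees(c[:2]),'z',c[2],'rect',rect(P))
    hz=(z>zh+.02)&(z<zh+.033)&(x>.49)&(abs(y-.03)<.05)
    for sg in(-1,1):
        s=hz&((y-.03)*sg>0);e=np.percentile(y[s],[2,98]);print('hbar',sg,s.sum(),e,e.mean(),'xmax',np.percentile(x[s],99),'crest',np.percentile(z[s],[50,95]),'x of crest',np.median(x[s&(z>np.percentile(z[s],70))]))
    jz=(z>.064)&(z<.08)&(x>.495)&(x<.53)
    for k in(-.032,0,.032):
        s=jz&(abs(y-.03-k)<.012);e=np.percentile(y[s],[2,98]) if s.sum() else 0;print('jbar',k,s.sum(),e,np.mean(e),'x',np.percentile(x[s],[1,99]) if s.sum() else 0)
E
python3 - <<'E'
from h import *
g=dict(np.load('w5.npz'));rel(g,.1)
E
```

```text
wood 9051 ((559.1205444335938, 28.923107147216797), (99.80577087402344, 49.29145812988281), 87.96173095703125) [0.57069656 0.02882298 0.06024561]
steel 10464 ((536.9225463867188, 32.590972900390625), (104.08346557617188, 64.3507308959961), 79.88232421875)
jamb yrange 0.02901639361861847
blue 11551 plane slope deg [-0.28523733  0.15328209] z 0.11477408056123714 rect ((468.0838928222656, 31.74675178527832), (99.07390594482422, 72.41893005371094), 87.4658432006836)
hbar -1 1547 [0.00720991 0.02087736] 0.014043637642241695 xmax 0.52704595444692 crest [0.12529087 0.12745647] x of crest 0.5174638932692667
hbar 1 1571 [0.03876008 0.05270122] 0.04573064989502653 xmax 0.5284604849372704 crest [0.12536982 0.12746002] x of crest 0.5188007141205947
jbar -0.032 537 [-0.00809847  0.00426655] -0.0019159565286322746 x [0.50904092 0.52878638]
jbar 0 875 [0.02344784 0.03732412] 0.030385977555378703 x [0.50984767 0.52951763]
jbar 0.032 545 [0.05645058 0.06899911] 0.06272484792101204 x [0.51135015 0.5299185 ]
```

Request:
{"name": "drive_tool", "arguments": {
  "motion": "0.0012 0 0.015 -0.4;0.0012 0 0.028 -0.4;0.0012 0 0.028 -0.4;0.0012 0 0.036 -0.4;0.0012 0 0.044 -0.4;0.0012 0 0.050 -0.4;0.0012 0 0.0525 -0.4;0.0012 0 0.0525 -0.4"
}}

```text
t: 9.38
tcp_pos: [0.4621, 0.0328, 0.0716]
tcp_rot: [[0.999, -0.032, -0.0], [-0.032, -0.999, 0.0], [-0.0, -0.0, -1.0]]
force: [0.5, -0.3, -2.2]
grip_width: 0.0166
grip_force: 69.3
```

Request:
{"name": "drive_tool", "arguments": {
  "motion": "0 0 0 0;0 0 0 0"
}}

```text
t: 9.62
tcp_pos: [0.4625, 0.0327, 0.072]
tcp_rot: [[0.999, -0.032, 0.0], [-0.032, -0.999, -0.0], [0.0, 0.0, -1.0]]
force: [-0.6, -0.4, -2.5]
grip_width: 0.0165
grip_force: 69.3
```

```bash
python3 - <<'E'
from h import *
s=r.read_state();print(s['tcp_pos'],s['tcp_rot'][:,0],s['force'],s['moment'])
g=grab('wrist','w6');np.savez('w6.npz',**g)
w,im=meas(g);x,y,z=np.moveaxis(w,-1,0);R,B=im[...,0],im[...,2]
hb=(abs(y-.03)<.07)&(x<.51)&(abs(z-.062)<.006)&(B>R+40);P=w[hb]
c=np.linalg.lstsq(np.c_[P[:,:2]-P[:,:2].mean(0),np.ones(len(P))],P[:,2],rcond=None)[0];print('slope',np.degrees(c[:2]),'zh',c[2]-.016,rect(P))
for i,k in enumerate((-.032,-.016,0,.016,.032)):
    q=(abs(y-.0305-k)<.005)&(x>.500)&(x<.540)&(z>.060)&(z<.085);p=w[q]
    # circle fit r=11 of profile in x-z
    from scipy.optimize import least_squares
    m=p[(p[:,2]>.0655)&(p[:,0]<.530)]
    o=least_squares(lambda a:np.hypot(m[:,0]-a[0],m[:,2]-a[1])-.011,[.52,.061],loss='soft_l1',f_scale=.0005)
    print('JHJHJ'[i],k,len(m),o.x.round(4),'xmin',np.percentile(m[:,0],1))
cv2.imwrite('pics/w6c.png',cv2.resize(g['frame'][0:220,180:460],None,fx=2.6,fy=2.6)[...,::-1])
E
```

```text
[0.46246402 0.032736   0.07199187] [ 9.99496936e-01 -3.17117297e-02  4.91403002e-04] [-0.64127263 -0.44124243 -2.459102  ] [-0.01722502 -0.02809793  0.01594332]
wood 11487 ((533.70166015625, 29.62451171875), (100.29208374023438, 83.24569702148438), 88.18319702148438) [0.56644233 0.02944637 0.06032436]
steel 37580 ((523.513916015625, 30.820758819580078), (100.54910278320312, 101.74906158447266), 87.08155059814453)
slope [-0.24752598  0.16010696] zh 0.04645928072611066 ((469.0422058105469, 32.84296417236328), (99.5134506225586, 72.52774047851562), 87.7297592163086)
J -0.032 1198 [0.5182 0.0615] xmin 0.5006959175364671
H -0.016 1359 [0.5182 0.0637] xmin 0.5004843960533619
J 0 1235 [0.5191 0.0615] xmin 0.5003556294357386
H 0.016 1436 [0.5191 0.0638] xmin 0.5004591678792208
J 0.032 1248 [0.52   0.0615] xmin 0.5003755038655087
```

View pics/w6c.png

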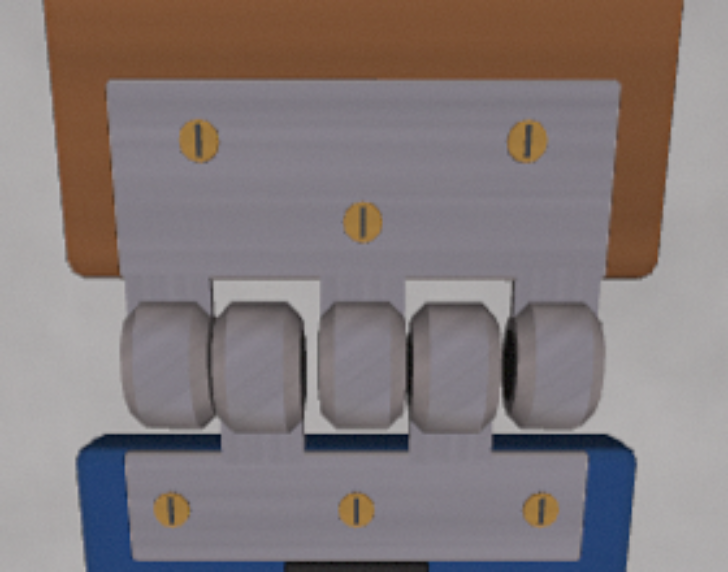

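The profile fits show the yaw matches. The hatch needs about +0.4 mm in x, -0.8 mm in world y (it sits left of centre, gaps about 0 and 15 px) and -2.25 mm in z.

Request:
{"name": "drive_tool", "arguments": {
  "motion": "0.0004 0.0008 0 0;0.0004 0.0008 0.001 0;0.0004 0.0008 0.002 0;0.0004 0.0008 0.0023 0;0.0004 0.0008 0.0023 0;0.0004 0.0008 0.0023 0;0.0004 0.0008 0.0023 0"
}}

```text
t: 10.55
tcp_pos: [0.4626, 0.0319, 0.0695]
tcp_rot: [[0.999, -0.032, 0.0], [-0.032, -0.999, -0.0], [0.0, 0.0, -1.0]]
force: [-0.5, 0.4, -2.2]
grip_width: 0.0167
grip_force: 69.3
```

```bash
python3 - <<'E'
from h import *
from scipy.optimize import least_squares
s=r.read_state();print(s['t'],s['tcp_pos'],s['tcp_rot'][:,0],s['force'],s['moment'],s['qd'].round(2))
g=grab('wrist','w7');w=cloud(g);x,y,z=np.moveaxis(w,-1,0)
for i,k in enumerate((-.032,-.016,0,.016,.032)):
    q=(abs(y-.0303-k)<.0045)&(x>.500)&(x<.530)&(z>.0655)&(z<.085);m=w[q]
    o=least_squares(lambda a:np.hypot(m[:,0]-a[0],m[:,2]-a[1])-.011,[.52,.061],loss='soft_l1',f_scale=.0005)
    print('JHJHJ'[i],k,len(m),o.x.round(4))
cv2.imwrite('pics/w7c.png',cv2.resize(g['frame'][0:220,180:460],None,fx=2.6,fy=2.6)[...,::-1])
E
```

```text
10.55 [0.46263107 0.03193089 0.06950203] [ 9.99497495e-01 -3.16979128e-02  2.45361958e-05] [-0.46692964  0.40936555 -2.18774466] [-0.0110623   0.0231087   0.03087319] [-0.01 -0.02 -0.02 -0.07 -0.05  0.03]
J -0.032 1031 [0.5184 0.0614]
H -0.016 1027 [0.5188 0.0611]
J 0 1032 [0.5195 0.0614]
H 0.016 1022 [0.5199 0.0612]
J 0.032 990 [0.5206 0.0615]
```

View pics/w7c.png

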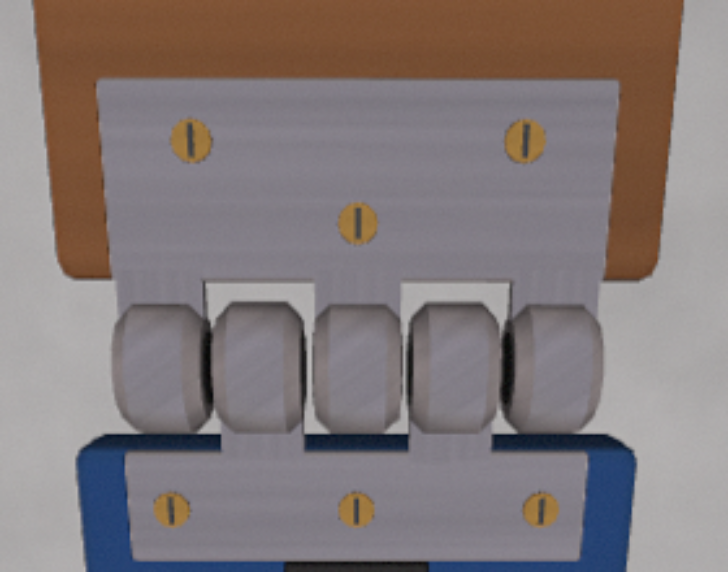

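The fits put the axes within about 0.3 mm in x and z. The picture shows even gaps either side of the hatch barrels, and the force reading is only the hatch's weight, so nothing presses on the jamb.

```bash
python3 -c "
from station import r
print(r.job_done())"
```

```text
the job is handed in; nothing more can be done
None
```

The pump cap was pressed to its stop and came back up, and I handed the job in with the arm holding the hatch still, its bores within about 0.3 mm of the jamb's in x and z and only its own weight on the wrist.

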